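# Take a dryness reading on a plaster mould

## Robot

A 6-joint arm with a two-finger parallel gripper is mounted at the origin on a cart in front of the work surface, level with it; the furniture and walls round the work are solid. World frame = base frame: x ahead of the robot, y to its left, z up, the work surface at z = 0. Lengths are in m, angles in rad, forces in N, time in s.
With the tool pointing down it reaches from about 0.35 to 0.95 m from the base axis. Payload 17.4 kg.
Tool frame: the origin (TCP) lies on the centre line of the jaws, within the pads' length; the fingertips stand 19 mm ahead of it and the grasp point (between the pads) is the TCP; z points along the fingers, y is the direction in which the jaws open and shut (so a half turn about z gives the same grasp; the last joint's range is limited). The gripper opens to 93 mm and grips with 3 to 60 N. Pads are 15 mm wide; open, the fingers measure 128 mm over their backs; the gripper's body (75 mm by 188 mm) begins 65 mm behind the grasp point.
Start: joints at [-1.237, 0.116, 1.442, -0, 1.584, -0.038], TCP at [0.245, -0.629, 0.238] pointing down, gripper open.
Joint ranges: [-2.83, 2.83], [-0.83, 2.19], [0.07, 2.5], [-1.14, 4.28], [0.01, 3], [-2.97, 2.97]. Speed limits (rad/s): [1.89, 1.89, 2.22, 3.14, 3.14, 3.14].

## Interface

Orientations are given as a unit quaternion [w, x, y, z].
In Python, from workcell import r gives the robot as it stands.
- The arm moves only by the tool play_rows, never from a script. Its argument "motion" is a list that holds one entry, the list of rows, each a list of 5 numbers: the opening, from 0 (shut) to 1 (fully open), then the shift along the tool's x, y, z in m, then the turn about the tool's z in rad. A call has 1 to 10 rows; each row shifts and turns the commanded pose from where the row before left it, along the tool's axes as they then stand; what a row does not reach is not made up. A row lasts 1/10 s, in which the tool goes at most 50 mm and 8.59 degrees, less where a joint would pass 70% of its speed; a pose out of reach is approached as far as the arm can. A call is refused whole if a number of a shift passes 0.05 or a number of a turn 0.15, either way. A call with a gripper value outside its range is refused whole. The fingers move at their own pace and stop on an object; the grip force is fixed at half the most. Time passes only in rows, so rows that do not move let the fingers close. It gives the time, the measured TCP pose, the force and the opening at its end, in the units of the state.
- r.sense(): the state, without advancing time (a new reading comes with each control period).
- r.read_camera(name): name is "side" or "top"; returns a dict with "image" (384x512x3 uint8, red, green, blue), "z_map" (384x512 float32, m along the optical axis (not along the pixel's ray), 0 where there is no reading), "fx", "fy", "cx", "cy" (pixels), "T" (4x4, takes a point from camera to world coordinates). Camera axes: x right, y up, looking along -z (the intrinsics and any distortion apply to the point x, -y, -z); pixel columns grow to the right and rows downward; lengths in m; the calibration is good to about 2 mm. A picture is of the moment at which its call begins.
- r.finish_job(): hands the job in, once; it reports no verdict.
The state is a dict: "t": time; "joint_pos": joint angles; "qvel": joint speeds; "tau": joint torques, N m; "tool_pos": TCP position; "ee_rot": TCP orientation; "force": force on the tool from outside, world axes, zero at the start; "wrist_torque": the same for the moment, N m; "width": finger opening in m.
Only numpy, scipy, OpenCV 4.12 (cv2) and the standard library are available. Lean on these libraries where they do the work, as an engineer would, in place of code of your own. Each camera call takes 0.05 s, during which the arm holds its last target.

## Task

Check how dry the plaster mould on the sloping rack is: take the moisture probe out of the meter's dock, and zero it by pushing the orange reference pad in the meter's small well all the way down with the probe's tip. Then hold the probe to the blue ring drawn on the mould, tip inside the ring, square to the sloping face, pressed gently so that its sprung tip goes in about halfway, never hard. Finish while still holding it there for the reading, with the mould and all the other things on the table left where they are.

Things in the scene. Friction and masses are not known exactly. Their poses are not given: they have to be found in the camera images.
- meter: Bench moisture meter, grey housing 120 (x) x 180 (y) x 36 mm high, fixed to the table; origin: centre of its underside, z up. Its front (-x side) faces the robot, turned by up to 0.4 rad. A black round dock stands on its left part (+y), the zero well is near its front middle, a tilted screen (up to 65 mm above the table) at its back right.
- dock (a point): Centre of the dock's rim, 62 mm above the table, at (12, 58, 62) mm in the meter's frame; bore 19 mm wide, axis upright, open for 56 mm. At the start the probe hangs in it, its collar resting on the rim.
- well (a point): Centre of the zero well's rim, 38 mm above the table, at (-30, -12, 38) mm in the meter's frame: a bore 16 mm wide in a bright metal ring, axis upright. The orange pad, 13 mm across, lies 8 mm below this point at rest.
- zero_pad (a joint): Travel of the orange reference pad in m: 0 up (at rest), 0.005 fully down. Sprung: starts to give at 1 N, fully down at 3 N, and comes up again by itself.
- probe: Loose moisture probe, about 95 g, standing upright in the dock. Origin: centre of the collar's underside; z along the handle, away from the tip. Black handle 22 x 22 mm square (sides along the probe's x and y), from z = 6 to 101 mm, orange band at its foot; collar 33 mm across, z = 0 to 6 mm; grey tapered nose 16 to 10 mm wide down to z = -31 mm; brass tip 6 mm thick with a round end at z = -48 mm. Grip the handle's upper half from above; it takes 40 N of grip.
- probe_tip (a point): End of the probe's brass tip, on its axis, at (0, 0, -48) mm in the probe's frame when out; it moves with the tip as that is pushed in.
- probe_plunger (a joint): How far the sprung tip is pushed into the probe, in m: 0 fully out, 0.008 fully in (hard stop). It starts to give at 1.2 N and gains 0.6 N a mm: about 3.6 N at halfway (0.004), 6 N at the stop. Pushing the pad fully down pushes the tip in 3 mm too.
- mould: Round white plaster mould, 176 mm across, 68 mm thick, lying on a wooden slatted rack that slopes 0.30 rad down towards its front (the robot's side, turned by up to 0.4 rad); rack 210 x 196 mm. Origin: centre of its underside on the slats, 66 mm above the table; z is its axis, at right angles to the sloping face. The face has a pouring hole about 45 mm wide in the middle. The mould can be turned on the rack about its axis (stiff); the rack is fixed.
- mark (a point): Centre of the blue drawn ring (22 mm across, line 2.4 mm wide) on the mould's upper sloping face, 55 mm from the mould's axis; z points out of the face, square to it. The ring may lie up to 1.0 rad to either side of the low side of the face.
- tape_roll: Bystander: roll of masking tape lying flat, 99 mm across, 25 mm high. Origin: centre of its underside.
- blue_jar: Bystander: small colour jar, white lid, blue contents, 48 mm across, 58 mm high. Origin: centre of its underside.
- orange_jar: Bystander: small colour jar, black lid, orange contents, 48 mm across, 58 mm high. Origin: centre of its underside.
- slip_beaker: Bystander: grey-white plastic beaker, 71 mm across, 93 mm high. Origin: centre of its underside.
- plaster_plug: Bystander: white plaster plug, 44 mm across, 34 mm high. Origin: centre of its underside.
- kidney: Bystander: red rubber kidney lying flat, 60 x 92 x 10 mm. Origin: centre of its underside.

How it is judged:
By the outcome, as a careful person would: the job done as asked, in the order asked, and still so for the second after the job is handed in, while the arm keeps its last pose, push and grip.
It also fails if it takes over 54 s, if anything falls off the work surface, if the arm or the gripper's body presses on something with over 40 N, if the wrist force passes 120 N, or if a joint passes its speed limit or range.

## Working session

There is one attempt and no reset: what is moved stays moved. The work goes in short steps, Python scripts to look and compute and a tool call to move; the robot and the scene stay as the last step left them, time stands still between calls to the robot, and variables do not carry over. Pictures are saved under pics/ and viewed, and the job is handed in when it is done.

Besides the shell and the picture viewer there is one more tool, called after ">>>" as a command line: name --argument value ..., lists and objects as JSON in quotes. play_rows: Moves the arm, as the interface text tells. Its arguments: {"type":"object","properties":{"motion":{"type":"array"}},"required":["motion"]}

```bash
ls; mkdir -p pics; python3 - <<'E'
from workcell import r
import cv2,numpy as np
print(r.sense())
for n in ("side","top"):
    c=r.read_camera(n)
    np.savez(f"pics/{n}0.npz",**{k:np.array(v) for k,v in c.items()})
    print(n,c["fx"],c["fy"],c["cx"],c["cy"],np.round(c["T"],4).tolist(), [k for k in c])
    cv2.imwrite(f"pics/{n}0.png",c["image"][...,::-1])
E
```

```text
pics
{'t': 0.0, 'joint_pos': array([-1.23677791e+00,  1.16507941e-01,  1.44227940e+00, -3.18311552e-05,
        1.58397671e+00, -3.78081836e-02]), 'qvel': array([ 6.05928095e-04, -2.10242697e-03,  1.86246189e-03,  6.52446602e-05,
        5.83884141e-04, -5.67642903e-04]), 'tau': array([ 4.38994801e-03, -7.21256089e+01, -6.22612453e+01,  7.81955221e-02,
        2.38888816e-02, -1.07657920e-04]), 'tool_pos': array([ 0.24515863, -0.6287125 ,  0.23688158]), 'ee_rot': array([-5.76942834e-04,  9.82767711e-01,  1.84843943e-01, -1.02168955e-04]), 'force': array([-0.1536363 , -0.28158556,  0.91863234]), 'wrist_torque': array([0.02594553, 0.00490291, 0.05388118]), 'width': 0.09296028917410734}
side 471.9079368368543 471.9079368368543 255.61264241587165 196.48678501457178 [[0.9946, 0.0609, -0.0841, 0.4995], [-0.1036, 0.524, -0.8454, -1.0409], [-0.0074, 0.8495, 0.5275, 0.8382], [0.0, 0.0, 0.0, 1.0]] ['image', 'z_map', 'fx', 'fy', 'cx', 'cy', 'T']
top 374.0181325842937 374.0181325842937 256.27707120961804 188.21452512801125 [[0.0302, 0.9945, -0.1008, 0.4776], [-0.9995, 0.0304, 0.0, 0.152], [0.0031, 0.1007, 0.9949, 1.4893], [0.0, 0.0, 0.0, 1.0]] ['image', 'z_map', 'fx', 'fy', 'cx', 'cy', 'T']
```

View pics/side0.png

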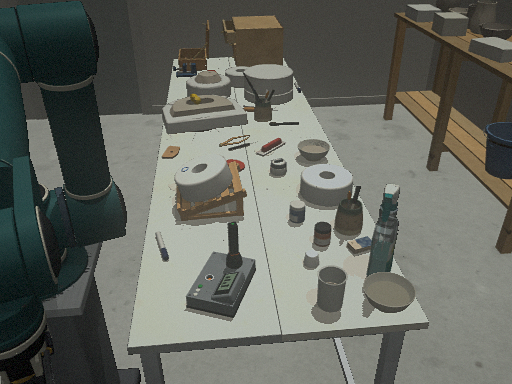

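View pics/top0.png

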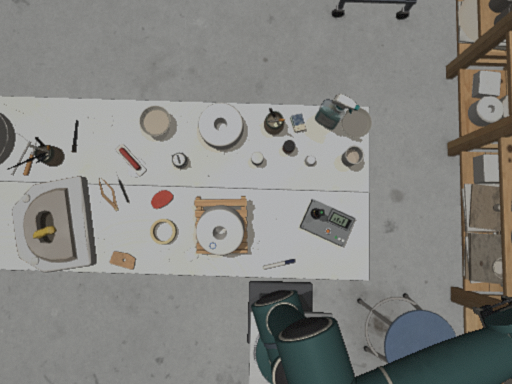

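```bash
cat > h.py <<'E'
import numpy as np,cv2
from workcell import r
def load(n): 
    d=np.load(n); return {k:d[k] for k in d}
def pix(c,p):
    T=c["T"];q=T[:3,:3].T@(np.asarray(p,float)-T[:3,3]);
    return np.array([c["cx"]+c["fx"]*q[0]/-q[2], c["cy"]-c["fy"]*q[1]/-q[2]])
def ray(c,u,v):
    d=np.array([(u-c["cx"])/c["fx"],-(v-c["cy"])/c["fy"],-1.]); return c["T"][:3,3],c["T"][:3,:3]@d
def onz(c,u,v,z):
    o,d=ray(c,u,v); return o+d*(z-o[2])/d[2]
def dep(c,u,v):
    o,d=ray(c,u,v); return o+d*c["z_map"][int(round(float(v))),int(round(float(u)))]
def onplane(c,u,v,p0,n):
    o,d=ray(c,u,v); return o+d*(np.dot(p0-o,n)/np.dot(d,n))
def crop(c,name,x0,y0,x1,y1,s):
    im=cv2.resize(c["image"][y0:y1,x0:x1,::-1],None,fx=s,fy=s,interpolation=cv2.INTER_CUBIC); cv2.imwrite(name,im)
def snap(n,tag):
    c=r.read_camera(n); np.savez(f"pics/{n}{tag}.npz",**{k:np.array(v) for k,v in c.items()}); return c
E
python3 - <<'E'
from h import *
t=load("pics/top0.npz");s=load("pics/side0.npz")
a=[]
for c,(x,y) in((t,(190,185)),(t,(290,185)),(s,(165,145)),(s,(180,215))):
    a.append(cv2.resize(c["image"][y:y+75,x:x+85,::-1] if c is t else c["image"][y:y+100,x:x+100,::-1],(390,290),interpolation=cv2.INTER_CUBIC))
cv2.imwrite("pics/c0.png",np.vstack([np.hstack(a[:2]),np.hstack(a[2:])]))
E
```

```text
(no output)
```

View pics/c0.png

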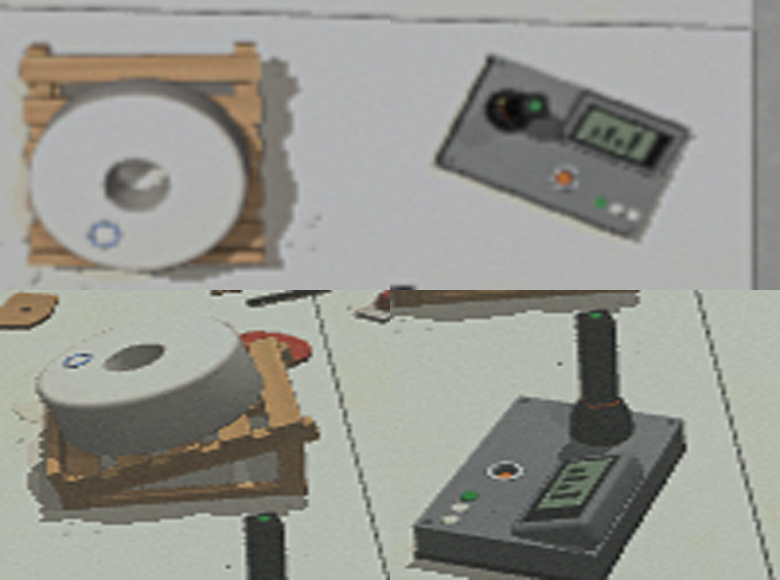

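```bash
python3 - <<'E'
from h import *
t=load("pics/top0.npz");s=load("pics/side0.npz")
def tri(u1,u2):
    o1,d1=ray(t,*u1);o2,d2=ray(s,*u2);d1/=np.linalg.norm(d1);d2/=np.linalg.norm(d2)
    A=np.stack([d1,-d2],1);k=np.linalg.lstsq(A,o2-o1,rcond=None)[0]
    a=o1+d1*k[0];b=o2+d2*k[1];return (a+b)/2,np.linalg.norm(a-b)
def cent(c,box,f,z=None):
    x0,y0,x1,y1=box;im=c["image"][y0:y1,x0:x1];h=cv2.cvtColor(im,cv2.COLOR_RGB2HSV).astype(int)
    m=f(h,im.astype(int));v,u=np.nonzero(m);return np.array([u.mean()+x0,v.mean()+y0]),len(u)
blue=lambda h,i:(h[...,0]>95)&(h[...,0]<130)&(h[...,1]>50)
oran=lambda h,i:(h[...,0]<18)&(h[...,1]>120)
green=lambda h,i:(h[...,0]>50)&(h[...,0]<85)&(h[...,1]>90)
for nm,bt,bs,f in(("mark",(205,238,220,254),(175,160,195,176),blue),("well",(345,225,360,238),(205,270,217,285),oran),("htop",(316,204,328,216),(226,218,242,228),green)):
    pass
for nm,bt,bs,f in(("mark",(205,238,220,254),(175,160,195,176),blue),("pad",(345-22,225,360-22,238),(203,270,217,285),oran),("htop",(316,204,328,216),(226,218,242,228),green)):
    a=cent(t,bt,f);b=cent(s,bs,f);print(nm,a,b,tri(a[0],b[0]),dep(t,*a[0]),dep(s,*b[0]))
    P=tri(a[0],b[0])[0];
# mould plane
for n,c in(("top",t),("side",s)):
    im=c["image"];
    P=[]
    x0,y0,x1,y1=(190,200,255,260) if n=="top" else (170,150,235,215)
    pts=[]
    for v in range(y0,y1):
        for u in range(x0,x1):
            if im[v,u].min()>100 and np.ptp(im[v,u].astype(int))<40 and c["z_map"][v,u]>0:
                p=dep(c,u,v)
                if p[2]>0.09:pts.append(p)
    pts=np.array(pts);
    from numpy.random import default_rng
    g=default_rng(0);best=None
    for i in range(500):
        a=pts[g.choice(len(pts),3,replace=False)];nn=np.cross(a[1]-a[0],a[2]-a[0]);nn/=np.linalg.norm(nn)+1e-12
        k=abs((pts-a[0])@nn)<.003
        if abs(nn[2])>.8 and (best is None or k.sum()>best.sum()):best=k
    q=pts[best];m=q.mean(0);nn=np.linalg.svd(q-m)[2][2];nn*=np.sign(nn[2])
    print(n,len(pts),best.sum(),m,nn,"tilt",np.arccos(nn[2]),"az",np.arctan2(nn[1],nn[0]),"ext",q.min(0),q.max(0),"rms",((q-m)@nn).std())
# meter
im=t["image"];hsv=cv2.cvtColor(im,cv2.COLOR_RGB2HSV)
m=((im.max(2)<135)).astype(np.uint8);m[:,:290]=0;m[:190]=0;m[255:]=0;m[:,365:]=0
n,l,st,_=cv2.connectedComponentsWithStats(m);k=1+st[1:,4].argmax();ys,xs=np.nonzero(l==k)
print(cv2.minAreaRect(np.stack([xs,ys],1).astype(np.float32)))
bx=cv2.boxPoints(cv2.minAreaRect(np.stack([xs,ys],1).astype(np.float32)))
for b in bx: print(b,onz(t,*b,.036))
E
```

```text
mark (array([212.71428571, 244.71428571]), 7) (array([184.25      , 168.58333333]), 12) (array([0.40541521, 0.30343029, 0.12063055]), np.float64(0.000817316965626332)) [0.40564034 0.3038342  0.11712667] [0.40471965 0.30750721 0.11846403]
pad (array([327.5, 230.5]), 4) (array([209.5, 278. ]), 4) (array([ 0.47017271, -0.12825724,  0.03470105]), np.float64(0.002294728563494508)) [ 0.46898334 -0.12967179  0.02750217] [ 0.47121971 -0.1249889   0.0318342 ]
htop (array([321.28571429, 212.        ]), 7) (array([232.2, 223.4]), 5) (array([ 0.53514413, -0.08055566,  0.16460489]), np.float64(0.0018980490213567327)) [ 0.53419738 -0.08055423  0.16453208] [ 0.53622011 -0.07720904  0.16229461]
top 1688 1156 [0.45185166 0.28026706 0.13150094] [-0.29783564 -0.01311713  0.95452704] tilt 0.3027270468305487 az -3.0975796049608992 ext [0.37174591 0.1950376  0.10464682] [0.53100186 0.36455026 0.15743702] rms 0.0015885288053710412
side 1108 928 [0.4546396  0.27171655 0.13278465] [-0.29395804 -0.0155309   0.95569214] tilt 0.2987941878197419 az -3.0888079933634107 ext [0.37267752 0.18993181 0.10720778] [0.53298781 0.36451956 0.15784713] rms 0.00135965833043131
((327.2165222167969, 222.76290893554688), (48.9396858215332, 31.88187026977539), 23.96249008178711)
[298.38147 227.39178] [ 0.47757757 -0.01532015  0.036     ]
[311.3299  198.25775] [ 0.5919975  -0.06364062  0.036     ]
[356.05157 218.13403] [ 0.52002679 -0.23822682  0.036     ]
[343.10315 247.26807] [ 0.40673816 -0.18877029  0.036     ]
```

```bash
python3 - <<'E'
from h import *
t=load("pics/top0.npz");s=load("pics/side0.npz")
D=np.array([.535,-.0806]);psi=-.388
R=np.array([[np.cos(psi),-np.sin(psi)],[np.sin(psi),np.cos(psi)]])
O=D-R@[.012,.058];W=O+R@[-.030,-.012];print("O",O,"W",W)
outs=[]
for c,(x,y,w,h) in((t,(290,190,75,65)),(s,(180,210,80,110))):
    k=6 if c is t else 5
    im=cv2.resize(c["image"][y:y+h,x:x+w,::-1],None,fx=k,fy=k,interpolation=cv2.INTER_CUBIC).copy()
    def P(p): q=(pix(c,p)-[x,y]+.5)*k; return tuple(int(a) for a in q)
    def poly(pts,col): cv2.polylines(im,[np.array([P(p) for p in pts],np.int32)],True,col,1)
    poly([[*(O+R@[a,b]),.036] for a,b in((-.06,-.09),(.06,-.09),(.06,.09),(-.06,.09))],(0,0,255))
    th=np.linspace(0,6.28,24)
    poly([[W[0]+.008*np.cos(a),W[1]+.008*np.sin(a),.038] for a in th],(255,0,0))
    poly([[D[0]+.0165*np.cos(a),D[1]+.0165*np.sin(a),.062] for a in th],(0,255,255))
    for yaw,col in((0,(255,0,255)),(psi,(0,255,0))):
        Q=np.array([[np.cos(yaw),-np.sin(yaw)],[np.sin(yaw),np.cos(yaw)]])
        poly([[*(D+Q@[a,b]),.163] for a,b in((-.011,-.011),(.011,-.011),(.011,.011),(-.011,.011))],col)
    outs.append(cv2.copyMakeBorder(im,0,560-im.shape[0],0,0,cv2.BORDER_CONSTANT))
o=np.hstack(outs);cv2.imwrite("pics/ov.png",cv2.resize(o,(795,int(560*795/o.shape[1]))))
g=s["image"].max(2)
for v in range(226,250,3): print(v,g[v,222:248])
E
```

```text
O [ 0.50194839 -0.12974867] W [ 0.46963831 -0.12950654]
226 [187 184 185 183 190 157  67  54  53  53  56  56  56  57  50  62 183 185
 186 186 185 184 187 182 185 185]
229 [186 183 186 185 189 195  80  48  52  54  53  49  56  53  51  46 187 186
 185 185 186 185 184 182 186 185]
232 [189 181 187 187 185 152  68  45  50  55  54  53  54  53  50  51 185 190
 189 187 186 181 186 184 184 184]
235 [183 184 183 184 185 195  88  55  52  54  58  54  56  49  49  47 191 188
 186 186 186 186 186 186 186 187]
238 [183 185 185 185 187 195  91  53  53  56  52  51  52  52  56  47 144 189
 184 185 187 184 184 187 185 188]
241 [188 187 190 186 184 190 117  61  52  50  54  51  55  55  50  44 144 181
 188 180 185 184 186 185 186 187]
244 [185 182 187 186 184 191 115  52  48  56  52  50  55  60  51  52  98 185
 189 183 185 189 186 184 183 183]
247 [184 185 186 184 186 189 154  66  50  54  53  56  53  54  52  50 102 184
 187 184 183 185 185 184 186 183]
```

View pics/ov.png

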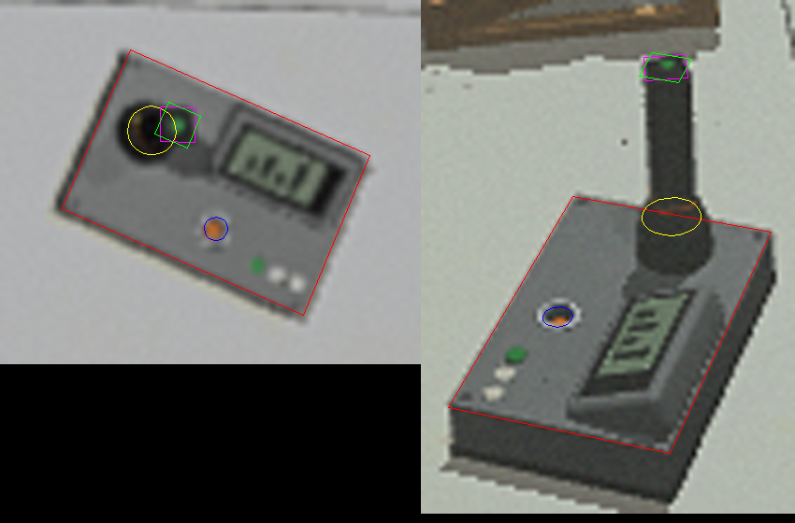

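>>> play_rows --motion '[[[1,0,0,0,0.124],[1,0,0,0,0.124],[1,0,0,0,0.124],[1,0.022,-0.042,0,0],[1,0.022,-0.042,0,0],[1,0.022,-0.042,0,0],[1,0.022,-0.042,0,0],[1,0.022,-0.042,0,0],[1,0.022,-0.042,0,0],[1,0.022,-0.042,0,0]]]'

```text
t: 1.1
tool_pos: [0.3996, -0.3331, 0.2375]
ee_rot: [-0.0, 1.0, -0.0, -0.0]
force: [1.1, -0.7, -0.1]
width: 0.093
```

>>> play_rows --motion '[[[1,0.019,-0.036,0,0],[1,0.019,-0.036,0,0],[1,0.019,-0.036,0,0],[1,0.019,-0.036,0,0],[1,0.019,-0.036,0,0],[1,0.02,-0.036,0,0],[1,0.02,-0.036,0,0],[1,0,0,0,0]]]'

```text
t: 1.9
tool_pos: [0.5356, -0.0795, 0.2371]
ee_rot: [-0.0, 1.0, 0.002, -0.0]
force: [0.8, -0.4, -0.3]
width: 0.093
```

>>> play_rows --motion '[[[1,0,0.001,0.03,0],[1,0,0,0.03,0],[1,0,0,0.02,0],[1,0,0,0.007,0],[1,0,0,0,0]]]'

```text
t: 2.4
tool_pos: [0.5339, -0.0842, 0.15]
ee_rot: [-0.0, 1.0, -0.0, -0.001]
force: [0.6, -0.4, 0.5]
width: 0.093
```

```bash
python3 - <<'E'
from h import *
c=snap("side","1"); crop(c,"pics/s1.png",170,130,300,280,4); print(r.sense()["tool_pos"],c["fx"])
E
```

```text
[ 0.53436428 -0.08422249  0.15121127] 471.9079368368543
```

View pics/s1.png

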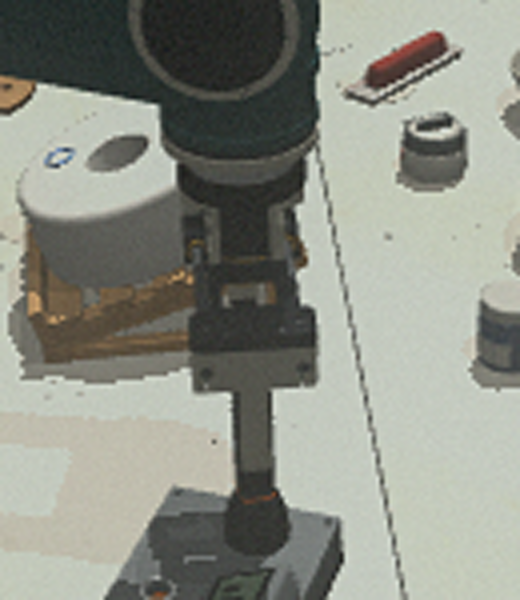

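>>> play_rows --motion '[[[1,0.001,-0.0035,0,0],[0.5,0,0,0,0],[0,0,0,0,0],[0,0,0,0,0],[0,0,0,0,0],[0,0,0,0,0],[0,0,0,0,0]]]'

```text
t: 3.15
tool_pos: [0.5353, -0.0805, 0.1507]
ee_rot: [-0.0, 1.0, -0.0, 0.0]
force: [-0.6, -0.3, -0.5]
width: 0.0498
```

>>> play_rows --motion '[[[0,0,0,0,0],[0,0,0,0,0],[0,0,0,0,0],[0,0,0,0,0],[0,0,0,0,0],[0,0,0,0,0],[0,0,0,0,0]]]'

```text
t: 3.85
tool_pos: [0.5353, -0.0804, 0.1506]
ee_rot: [-0.0, 1.0, -0.0, -0.0]
force: [-0.1, -0.1, -0.0]
width: 0.0224
```

>>> play_rows --motion '[[[0,0,0,-0.015,0],[0,0,0,-0.025,0],[0,0,0,-0.025,0],[0,-0.02,0.015,0,0],[0,-0.02,0.015,0,0],[0,-0.02,0.015,0,0],[0,-0.0054,0.004,0,0],[0,0,0,0,0],[0,0,0,0,0]]]'

```text
t: 4.75
tool_pos: [0.4704, -0.1292, 0.2162]
ee_rot: [-0.0, 1.0, -0.0, 0.0]
force: [-0.2, -0.2, -1.1]
width: 0.0227
```

```bash
python3 - <<'E'
from h import *
c=snap("side","2"); crop(c,"pics/s2.png",160,130,290,290,3.7); print(r.sense()["tool_pos"],r.sense()["force"])
t=snap("top","2"); crop(t,"pics/t2.png",280,170,370,260,6)
E
```

```text
[ 0.47047239 -0.12906047  0.2159326 ] [-0.03335941 -0.93869859 -1.25920931]
```

View pics/s2.png

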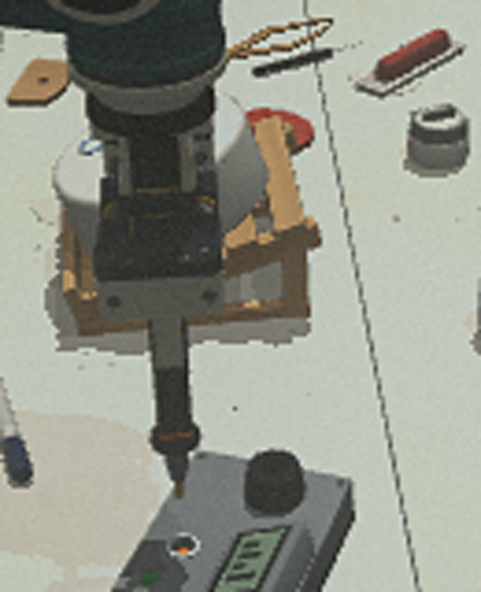

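View pics/t2.png

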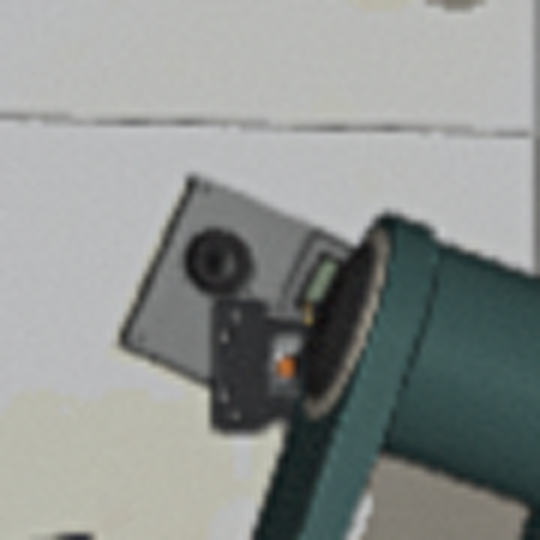

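```bash
python3 - <<'E'
from h import *
c=load("pics/side2.npz")
for p in ([.4704,-.129,.2161-.1366],[.4704,-.129,.2161-.0886],[.4696,-.1295,.038],[.4696,-.1295,.030]):
    q=pix(c,p);print(q,(q-[160,130])*3.7)
E
```

```text
[208.06677778 264.51203953] [177.8470778  497.69454628]
[206.8664711  249.18719574] [173.40594308 440.99262423]
[208.74923727 277.39270458] [180.37217789 545.35300696]
[208.93834372 279.79238413] [181.07187176 554.2318213 ]
```

>>> play_rows --motion '[[[0,0,0,0.02,0],[0,0,0,0.02,0],[0,0,0,0.008,0],[0,0,0,0.003,0],[0,0,0,0.003,0],[0,0,0,0,0]]]'

```text
t: 5.45
tool_pos: [0.4702, -0.1293, 0.1621]
ee_rot: [-0.0, 1.0, -0.0, 0.0]
force: [-0.4, 1.3, 0.2]
width: 0.0225
```

```bash
python3 - <<'E'
from h import *
s=r.sense();print(s["tool_pos"],s["force"],s["wrist_torque"])
E
```

```text
[ 0.47015146 -0.12933912  0.16214205] [-0.36955806  1.25836388  0.18978604] [ 0.4053396   0.2608609  -0.03031413]
```

>>> play_rows --motion '[[[0,0,0,0.002,0],[0,0,0,0.002,0],[0,0,0,0.0015,0],[0,0,0,0,0],[0,0,0,0,0]]]'

```text
t: 5.95
tool_pos: [0.47, -0.1295, 0.1564]
ee_rot: [0.0, 1.0, -0.0, 0.0]
force: [-0.4, 1.2, 3.2]
width: 0.0224
```

```bash
python3 - <<'E'
from h import *
s=r.sense();print(s["tool_pos"],s["force"],s["wrist_torque"])
c=snap("side","3"); crop(c,"pics/s3.png",160,150,290,310,3.7)
s=r.sense();print(s["tool_pos"],s["force"],s["wrist_torque"])
E
```

```text
[ 0.47002747 -0.12945578  0.15639473] [-0.39402439  1.24409091  3.17308277] [ 0.45185446  0.17612242 -0.00983446]
[ 0.47000846 -0.12945634  0.15634578] [-0.01362657  1.73324038  3.6516642 ] [ 0.37631634  0.13436112 -0.01130218]
```

View pics/s3.png

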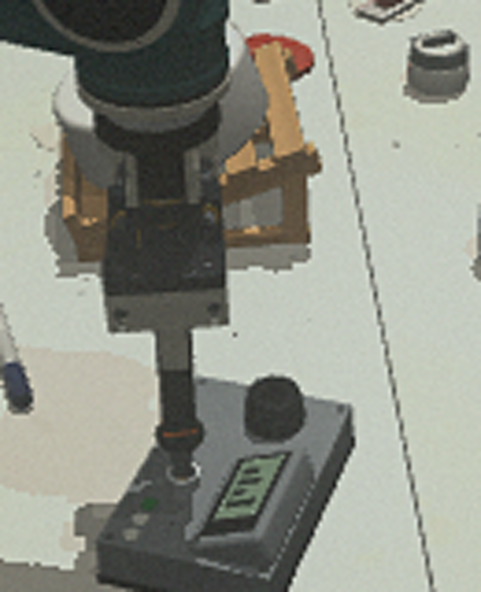

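>>> play_rows --motion '[[[0,0,0,0.001,0],[0,0,0,0,0],[0,0,0,0,0],[0,0,0,-0.015,0],[0,0,0,-0.022,0],[0,0,0,-0.022,0],[0,0.02,-0.015,0,0],[0,0.02,-0.015,0,0],[0,0.02,-0.015,0,0],[0,0.0053,-0.004,0,0]]]'

```text
t: 7.0
tool_pos: [0.5363, -0.0794, 0.2145]
ee_rot: [-0.0, 1.0, 0.0, -0.0]
force: [-0.4, -0.0, -1.7]
width: 0.0226
```

>>> play_rows --motion '[[[0,0,0,0,0],[0,0,0,0,0]]]'

```text
t: 7.2
tool_pos: [0.5348, -0.0808, 0.2143]
ee_rot: [0.0, 1.0, -0.0, -0.0]
force: [-0.1, -0.1, 0.1]
width: 0.0223
```

```bash
python3 - <<'E'
from h import *
c=snap("side","4"); crop(c,"pics/s4.png",180,130,310,290,3.7); s=r.sense();print(s["tool_pos"],s["force"],s["wrist_torque"])
p=s["tool_pos"]
for q in (p-[0,0,.1366],p-[0,0,.0886],[.5353,-.0805,.062]): print((pix(c,q)-[180,130])*3.7)
E
```

```text
[ 0.53468896 -0.08096534  0.21438645] [ 0.45222662 -0.12262844 -0.3998802 ] [0.01394536 0.0381011  0.04752158]
[195.35571862 448.28643932]
[193.03631552 392.7687145 ]
[196.92592948 465.56257893]
```

View pics/s4.png

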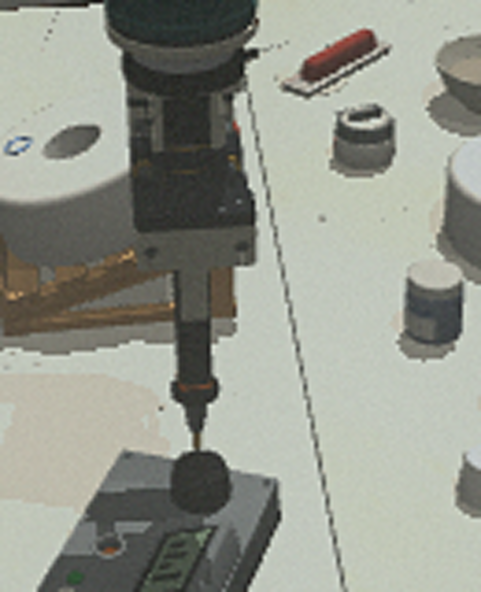

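>>> play_rows --motion '[[[0,0.0005,0,0.012,0],[0,0,0,0.013,0],[0,0,0,0.013,0],[0,-0.004,0,0,0],[0,-0.004,0,0,0],[0,-0.004,0,0,0],[0,0,0,0,0]]]'

```text
t: 7.95
tool_pos: [0.5236, -0.0805, 0.1769]
ee_rot: [0.0, 1.0, -0.0, 0.001]
force: [2.6, -0.4, -1.1]
width: 0.0216
```

```bash
python3 - <<'E'
from h import *
c=snap("side","5"); crop(c,"pics/s5.png",180,150,310,290,3.7); s=r.sense();print(s["tool_pos"],s["force"],s["wrist_torque"])
E
```

```text
[ 0.52369433 -0.08053274  0.17685342] [ 2.15326957  0.31908999 -0.75262404] [-0.15054628 -0.60452894 -0.00161944]
```

View pics/s5.png

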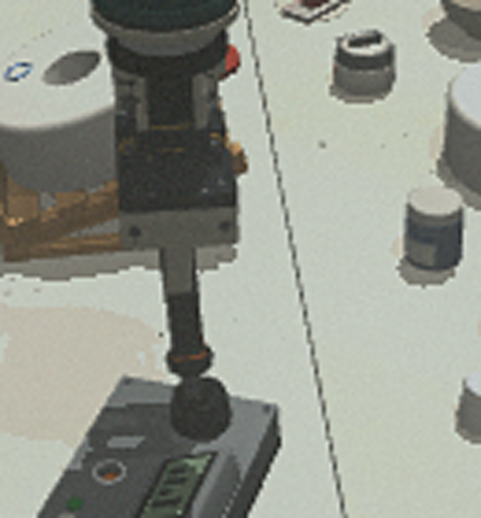

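>>> play_rows --motion '[[[0,-0.004,0,0,0],[0,-0.005,0,0,0],[0,-0.005,0,0,0],[0,-0.005,0,0,0],[0,-0.005,0,0,0],[0,-0.004,0,0,0],[0,0,0,0,0],[0,0,0,0,0]]]'

```text
t: 8.8
tool_pos: [0.4955, -0.0804, 0.1762]
ee_rot: [-0.0, 1.0, -0.0, -0.0]
force: [1.3, -1.3, -0.4]
width: 0.0218
```

```bash
python3 - <<'E'
from h import *
c=snap("side","6"); crop(c,"pics/s6.png",170,150,300,290,4); s=r.sense();print(s["tool_pos"],s["ee_rot"],s["force"],s["wrist_torque"])
E
```

```text
[ 0.49557103 -0.08042987  0.1761832 ] [-3.43139658e-05  9.99999956e-01 -1.32440574e-04 -2.62604464e-04] [ 0.34676313 -0.02989967  1.10238817] [-0.1130486  -0.22995771 -0.01641589]
```

View pics/s6.png

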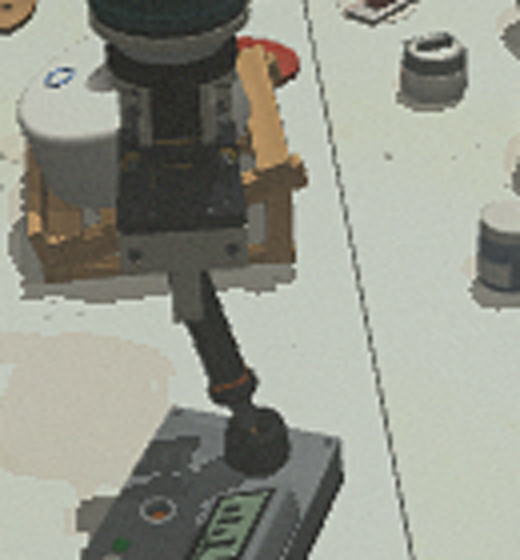

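>>> play_rows --motion '[[[0,-0.003,0,-0.01,0],[0,-0.006,0,-0.02,0],[0,-0.006,0,-0.02,0],[0,0,0,-0.02,0],[0,0,0,-0.02,0],[0,0,0,0,0],[0,0,0,0,0]]]'

```text
t: 9.55
tool_pos: [0.4806, -0.0804, 0.2659]
ee_rot: [-0.0, 1.0, -0.0, -0.0]
force: [1.4, 0.4, -2.3]
width: 0.0218
```

```bash
python3 - <<'E'
from h import *
c=snap("side","7"); crop(c,"pics/s7.png",170,130,290,270,4.2); s=r.sense();print(s["tool_pos"],s["ee_rot"],s["force"],s["wrist_torque"],s["width"])
p=s["tool_pos"]
for a in (.2,.25,.3,.35,.4):
    d=np.array([np.sin(a),0,-np.cos(a)]); print(a,[ ((pix(c,p+d*k)-[170,130])*4.2).round(1) for k in (.1366,.0856,.06)])
E
```

```text
[ 0.48042445 -0.08036211  0.26516814] [-1.42164916e-04  9.99999784e-01 -6.26074624e-05 -6.38025654e-04] [ 0.13404266 -0.31814159 -1.84498877] [ 0.0259327  -0.00559658  0.01033049] 0.021681679917796532
0.2 [array([215.5, 440.9]), array([194.2, 373.1]), array([183.1, 337.9])]
0.25 [array([226.5, 438.1]), array([201.3, 371.3]), array([188.1, 336.6])]
0.3 [array([237.3, 434.9]), array([208.2, 369.2]), array([193.1, 335.1])]
0.35 [array([248. , 431.2]), array([215.1, 366.8]), array([197.9, 333.4])]
0.4 [array([258.5, 427.1]), array([221.8, 364.2]), array([202.7, 331.5])]
```

View pics/s7.png

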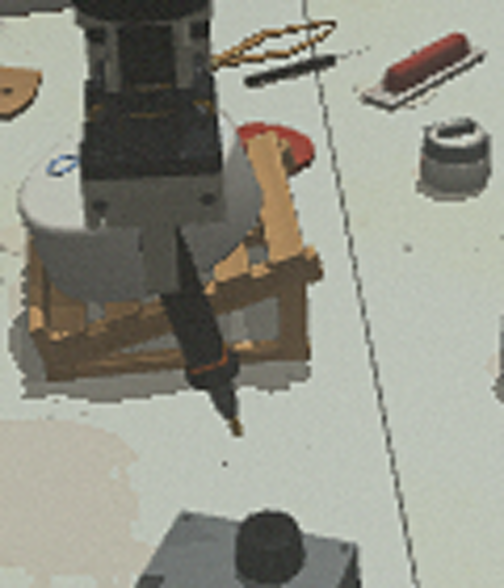

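```bash
cat >> h.py <<'E'
def axisrows(c,rows,x0,x1,bgmin=110):
    out=[]
    for v in rows:
        g=c["image"][v,x0:x1].max(1).astype(float); k=np.nonzero(g<90)[0]
        if len(k): out.append((v,x0+k.min(),x0+k.max(),len(k)))
    return out
E
python3 - <<'E'
from h import *
c=load("pics/side7.npz")
for v in range(198,236): print(v,c["image"][v,204:232].max(1))
E
```

```text
198 [ 82  83  78  79  80  76  78  77  71  45  48  53  46  46  61 169 172 103
  76  82  80  75  81  85  84  79  82  84]
199 [ 85  69  71  71  75  71  70  63  60  50  51  50  47  47  95 180 166 101
  76  80  82  81  84  78  80  83  78  84]
200 [ 84  87  95 109  47  48  46  50  45  42  46  44  44  47  47  81  83  80
  85  77  82  77  80  79  79  81  80  86]
201 [101 107 103 117  74  46  47  50  47  48  50  51  49  53  47  65  84  79
  81  75  74  76  74  86  86  85  84  87]
202 [ 97  98  97  98  64  47  48  52  50  49  50  45  47  51  50  43  79  78
  79  80  79  79  85  81  87  96  92 107]
203 [105 110 104 112 106  69  49  45  52  48  49  54  50  48  53  54  58  75
  81  79  81  85  93  91 103 105 107 106]
204 [108 116 114  97  80  59  49  49  46  50  46  47  50  51  49  49  61  79
  91  95  86 119 125 125 106 105 101 106]
205 [102  83  80  84  82  84  51  52  46  52  50  49  47  52  52  51  50  82
 107 105 106 117 121 121 106 104 107 103]
206 [ 84  88  81  84  80  81  60  48  51  48  45  42  47  50  41  52  48  72
 106 103 108 117 117 124 103 105 105 104]
207 [ 85  84  83  80  80  81 
[... 2721 characters left out ...]
190 191 193 194 192 192 193 194 196 192 192 191 194 194 193 193
 197 204 142  86  88 195 197 191 193 195]
231 [191 194 192 194 191 192 194 193 190 191 192 192 192 191 197 193 192 194
 196 196 131  79  80 142 194 193 193 195]
232 [193 191 190 192 189 195 189 194 195 190 194 196 187 193 194 195 195 193
 192 194 203  97  76 137 191 194 192 193]
233 [193 192 193 192 190 193 189 193 189 190 192 191 191 191 193 191 194 193
 193 197 200 134  80 121 190 195 194 192]
234 [190 193 191 193 193 195 191 194 191 197 190 191 194 191 195 191 192 193
 189 192 196 196 197 199 192 194 193 192]
235 [192 193 196 193 193 189 194 194 193 192 192 194 193 192 194 192 191 191
 193 188 194 193 196 194 195 190 190 197]
```

```bash
python3 - <<'E'
from h import *
t=load("pics/top0.npz");s=load("pics/side0.npz")
n=np.array([-.2955*np.cos(.048),-.2955*np.sin(.048),.9553])
p0=np.array([.405,.305,.1175])
for c,b in((t,(203,236,222,256)),(s,(174,158,197,178))):
    x0,y0,x1,y1=b;im=c["image"][y0:y1,x0:x1].astype(int);w=im[...,2]-im[...,0];w=np.clip(w-np.median(w)-12,0,None)
    v,u=np.nonzero(w);print(len(u))
    e=cv2.fitEllipse(np.stack([u+x0,v+y0],1).astype(np.float32));wc=np.array([(w[v,u]*u).sum(),(w[v,u]*v).sum()])/w[v,u].sum()+[x0,y0]
    print(e,wc,onplane(c,*e[0],p0,n),onplane(c,*wc,p0,n))
    # hole / outline: dark hole
for c,b in((t,(205,215,240,245)),(s,(190,158,225,185))):
    x0,y0,x1,y1=b
    g=c["image"][y0:y1,x0:x1].max(2);print(g[::3,::2])
E
```

```text
22
((212.23265075683594, 245.26243591308594), (5.818118572235107, 6.157244682312012), 103.47262573242188) [212.66493506 245.14545455] [0.40361702 0.3055038  0.11708018] [0.40409077 0.30393975 0.11720334]
20
((184.27865600585938, 168.84437561035156), (3.3758230209350586, 7.3829145431518555), 66.31027221679688) [184.45833333 168.64962121] [0.40472049 0.30762176 0.11745255] [0.40528705 0.30852117 0.11764095]
[[179 181 178 178 179 180 179 180 179 180 178 179 179 182 179 146  84  74]
 [177 179 177 179 178 179 178 179 179 178 179 180 179 180 180 181 170  87]
 [179 179 178 179 179 179 178 177 179 179 176 180 177 180 177 178 181 172]
 [178 178 180 178 179 180 179 179 181 177 178 179 179 178 178 179 178 180]
 [178 179 180 178 178 112 103 101 101 129 176 178 178 178 179 178 180 178]
 [178 177 177 182  88  83 124 120 146 181 162 179 177 178 179 176 177 179]
 [178 177 179 176  74  77  94 150 169 128 115 167 178 176 178 177 178 175]
 [176 176 178 179 137  98 113 122 132 128 142 179 178 178 177 178 176 176]
 [176 180 177 177 179 177 147 142 148 165 180 176 177 178 178 177 178 179]
 [177 178 177 167 140 168 179 177 177 178 176 177 178 178 179 178 180 176]]
[[183 189 186 185 186 181 187 183 184 181 185 186 185 183 187 184 186 160]
 [184 185 187 183 185 186 186 183 184 187 185 185 184 183 186 186 186 187]
 [184 186 184 191 129  89  81  79 100 187 185 189 187 182 186 184 185 182]
 [185 189 101  96  96  93  92  85 122 190 184 186 186 186 188 185 185 129]
 [189 127 119  97  98  94  88 183 185 185 182 185 189 181 186 167 120 115]
 [184 190 190 190 190 187 185 186 185 186 184 183 186 174 141  90 109 109]
 [183 186 184 186 183 186 182 187 184 184 185 176 134 101  99 103 104 108]
 [184 186 183 182 185 185 186 188 175 137 110  94  93  96 100 101 104 103]
 [183 187 187 180 165 143 123  99  95  95  95  93  95  88  95  93  95  97]]
```

>>> play_rows --motion '[[[0,0,0,-0.02,0],[0,0,0,-0.015,0],[0,-0.015,-0.03,0,0],[0,-0.015,-0.04,0,0],[0,-0.015,-0.04,0,0],[0,-0.015,-0.04,0,0],[0,-0.015,-0.04,0,0],[0,-0.015,-0.04,0,0],[0,-0.015,-0.04,0,0],[0,-0.015,-0.04,0,0]]]'

```text
t: 10.6
tool_pos: [0.3597, 0.231, 0.301]
ee_rot: [-0.0, 1.0, -0.0, 0.0]
force: [1.3, 0.6, -1.1]
width: 0.0219
```

>>> play_rows --motion '[[[0,-0.006,-0.03,0,0],[0,-0.006,-0.03,0,0],[0,0,-0.013,0,0],[0,0,0,0,-0.048],[0,0,0,0,0],[0,0,0,0,0]]]'

```text
t: 11.2
tool_pos: [0.3491, 0.3021, 0.301]
ee_rot: [0.0, 1.0, 0.023, -0.0]
force: [0.3, -0.7, -1.0]
width: 0.0218
```

```bash
python3 - <<'E'
from h import *
c=snap("side","8"); crop(c,"pics/s8.png",120,90,250,230,4.2); s=r.sense();print(s["tool_pos"],s["ee_rot"],s["force"],s["wrist_torque"],s["width"])
t=snap("top","8"); crop(t,"pics/t8.png",170,190,270,280,5)
p=s["tool_pos"];d=-np.array([-.2952,-.0142,.9553])
for k in (.1366,.0886,.06): print((pix(c,p+d*k)-[120,90])*4.2,pix(c,p+d*k))
print(((pix(c,[.4045,.306,.1173])-[120,90])*4.2))
E
```

```text
[0.34907682 0.30209196 0.30109854] [ 6.93617924e-05  9.99737356e-01  2.29175242e-02 -3.13820425e-05] [ 0.6471905  -0.62955802 -0.4698311 ] [0.03589476 0.0472494  0.04218258] 0.0218738285107354
[242.98030419 271.8999398 ] [177.85245338 154.7380809 ]
[217.56856124 217.3279259 ] [171.80203839 141.74474426]
[201.99138503 183.87575859] [168.09318691 133.77994252]
[269.64499212 332.3482355 ]
```

View pics/s8.png

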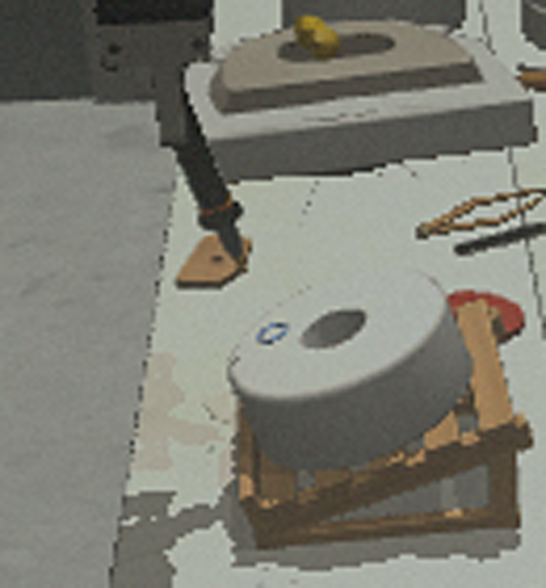

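View pics/t8.png

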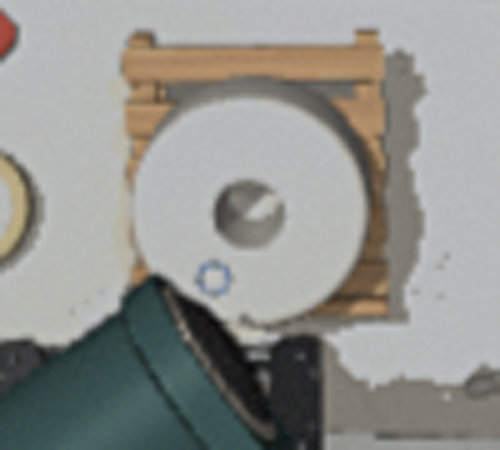

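>>> play_rows --motion '[[[0,0.004,-0.001,0.015,0],[0,0.0045,0,0.015,0],[0,0.003,0,0.01,0],[0,0.001,0,0.004,0],[0,0,0,0,0],[0,0,0,0,0]]]'

```text
t: 11.9
tool_pos: [0.3613, 0.3042, 0.2575]
ee_rot: [-0.0, 1.0, 0.024, 0.0]
force: [0.9, -0.4, -0.8]
width: 0.0218
```

```bash
python3 - <<'E'
from h import *
c=snap("side","9"); crop(c,"pics/s9.png",150,120,250,220,5.5); s=r.sense();print(s["tool_pos"],s["ee_rot"],s["force"],s["wrist_torque"],s["width"])
p=s["tool_pos"];n=np.array([-.2952,-.0142,.9553]);M=np.array([.4045,.306,.1173]);q=p-M;print(q@n,q-(q@n)*n)
t=snap("top","9"); crop(t,"pics/t9.png",170,190,270,280,5)
for k in (.1366,.0886,.06): print((pix(c,p-n*k)-[150,120])*5.5)
print(((pix(c,[.4045,.306,.1173])-[150,120])*5.5))
E
```

```text
[0.36130109 0.30428665 0.25767698] [-2.16244244e-04  9.99714070e-01  2.39095054e-02  2.59792223e-04] [-0.5345787   0.23386094 -0.90202168] [0.02858524 0.0303206  0.02012171] 0.021468154740833575
0.1468787789350418 [1.59703834e-04 3.72329485e-04 6.36842071e-05]
[181.63766376 255.31589653]
[149.43939598 186.22520016]
[129.71186946 143.89408613]
[188.1065373  270.21792744]
```

View pics/s9.png

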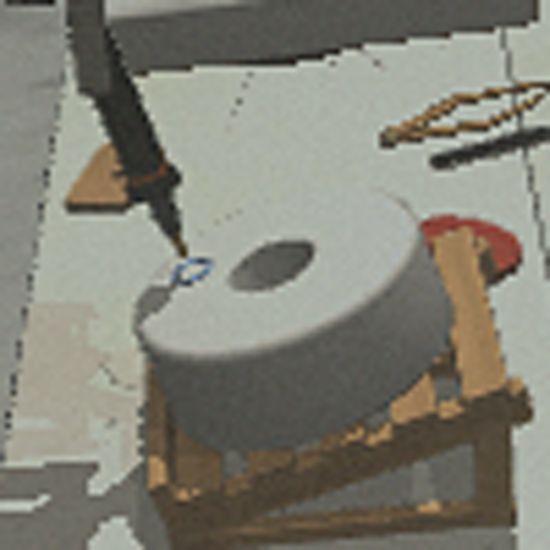

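View pics/t9.png

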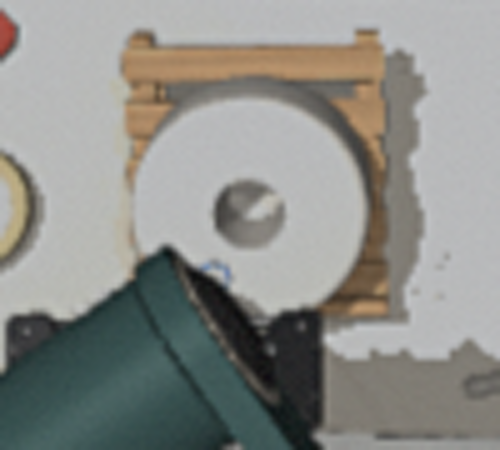

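>>> play_rows --motion '[[[0,0.002,0,0.004,0],[0,0.001,0,0.0035,0],[0,0,0,0,0],[0,0,0,0,0]]]'

```text
t: 12.4
tool_pos: [0.3642, 0.3043, 0.2495]
ee_rot: [0.0, 1.0, 0.024, -0.0]
force: [0.7, 0.8, -0.4]
width: 0.0216
```

```bash
cat > m.py <<'E'
from h import *
import sys
tag=sys.argv[1]
c=snap("side",tag);F=[]
for i in range(6):
    s=r.sense();F.append(s["force"])
    if i<5: r.read_camera("side")
F=np.array(F);n=np.array([-.2952,-.0142,.9553]);M=np.array([.4045,.306,.1173]);q=s["tool_pos"]-M
print(s["tool_pos"],"d",q@n,"lat",q-(q@n)*n,"F",F.mean(0),F.std(0),"Fn",(F@n).mean(),"tq",s["wrist_torque"],s["t"])
crop(c,f"pics/s{tag}.png",150,120,250,220,5.5)
E
python3 m.py 10
```

```text
[0.36425337 0.30435181 0.24977136] d 0.13845409531725555 lat [0.00062502 0.00031786 0.00020616] F [-0.39528208  0.01665137 -0.85973349] [0.64529415 0.46329042 0.58233219] Fn -0.7048525829800526 tq [ 0.02386077  0.02182493 -0.01458268] 12.7
```

>>> play_rows --motion '[[[0,0.0003,0,0.001,0],[0,0.0003,0,0.001,0],[0,0.0003,0,0.001,0],[0,0,0,0,0]]]'

```text
t: 13.1
tool_pos: [0.3652, 0.3044, 0.2466]
ee_rot: [-0.0, 1.0, 0.024, -0.0]
force: [-1.0, 0.0, 1.5]
width: 0.0218
```

```bash
python3 m.py 11
```

```text
[0.36512403 0.30439992 0.24671672] d 0.13527830325203127 lat [0.00055818 0.00032087 0.00018536] F [-0.9665223  -0.17791283  1.21102073] [0.65592373 0.62711071 0.6757865 ] Fn 1.4447318527281725 tq [-0.01445     0.10982177  0.05789898] 13.4
```

View pics/s11.png

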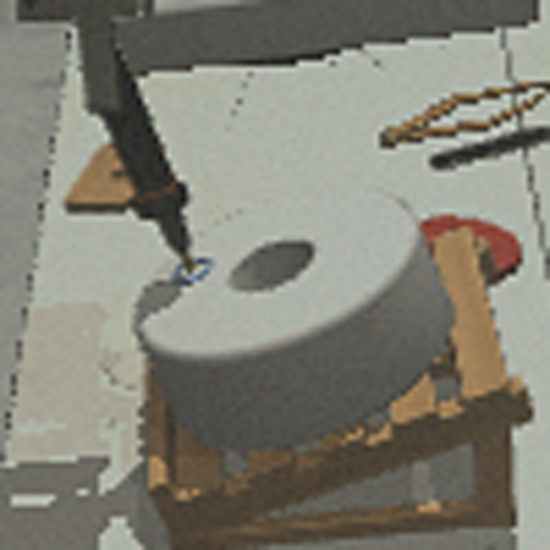

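>>> play_rows --motion '[[[0,0.0004,0,0.0012,0],[0,0.0003,0,0.0012,0],[0,0,0,0,0],[0,0,0,0,0],[0,0,0,0,0]]]'

```text
t: 13.9
tool_pos: [0.3658, 0.3044, 0.2444]
ee_rot: [-0.0, 1.0, 0.024, 0.0]
force: [-1.0, -0.8, 2.5]
width: 0.0219
```

```bash
python3 m.py 12; python3 - <<'E'
from h import *
c=load("pics/side12.npz")
for v in range(134,172): print(v,c["image"][v,168:190].max(1))
t=snap("top","12");crop(t,"pics/t12.png",0,0,512,384,1.5)
s=load("pics/side12.npz");crop(s,"pics/sf12.png",0,0,512,384,1.5)
n=np.array([-.2952,-.0142,.9553]);p=r.sense()["tool_pos"]
for a in(.2,.25,.3,.35,.4):
    d=np.array([np.sin(a),np.sin(a)*.048,-np.cos(a)]);u=[pix(c,p+d*k) for k in(.04,.08)];print(a,u,(u[1]-u[0])[0]/(u[1]-u[0])[1])
E
```

```text
[0.36585919 0.30440824 0.24430023] d 0.13275268846639354 lat [0.00054779 0.00029332 0.00018159] F [-0.75464839 -0.14627766  2.17393654] [0.44677428 0.44044085 0.29208259] Fn 2.3016109222973555 tq [0.03329068 0.16574286 0.02313694] 14.2
134 [ 73  75  72  68  41  42  99 181 182 176 177 180 180 179 178 179 175 180
 174 176 176 176]
135 [ 73  75  76  63  44  41  95 178 179 175 173 178 176 177 175 176 178 178
 179 173 179 175]
136 [ 71  71  80  80  43  44  31 130 177 176 176 173 179 177 179 177 177 179
 176 178 177 178]
137 [ 73  74  76  80  45  46  38  94 179 182 181 176 178 176 181 180 174 178
 175 177 177 178]
138 [ 69  70  75  78  51  43  40  42 178 182 177 176 177 175 178 176 179 176
 178 179 177 173]
139 [ 69  72  71  69  54  44  46  43  95 179 181 174 178 177 179 176 176 178
 177 176 177 176]
140 [ 64  63  71  71  57  43  46  47  37 178 180 179 177 180 177 178 177 177
 175 179 177 177]
141 [113  55  44  43  45  47  50  48  37  90 178 177 179 179 178 181 178 179
 175 177 178 179]
142 [188  71  42  46  48  43  46  42  40 100 182 180 177 179 177 181 179 176
 179 179 179 178]
143 [187 
[... 2538 characters left out ...]
 152 141 178 179]
170 [179 180 175 179 177 181 182 177 180 172 165 168 172 126  84 111 165 167
 118 174 180 177]
171 [180 179 178 181 179 178 177 179 182 148  96  92 106  87  81  85  76 176
 186 178 178 178]
0.2 [array([171.72034846, 144.92336634]), array([175.54234484, 156.05930876])] 0.3432126562993353
0.25 [array([172.34284021, 144.74700377]), array([176.76908614, 155.71162447])] 0.4036843637978073
0.3 [array([172.95412064, 144.54282316]), array([177.97408703, 155.30990832])] 0.46623262617083183
0.35 [array([173.55272861, 144.31130956]), array([179.15459502, 154.85506642])] 0.5312970024568182
0.4 [array([174.1372314 , 144.05301043]), array([180.30790648, 154.34811503])] 0.5993795423529475
```

View pics/s12.png

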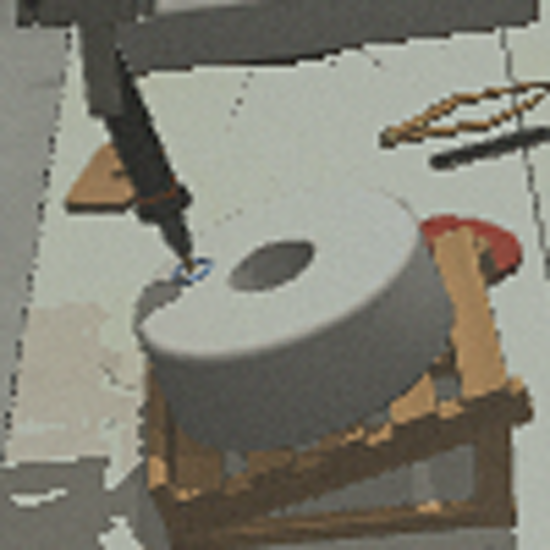

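View pics/t12.png

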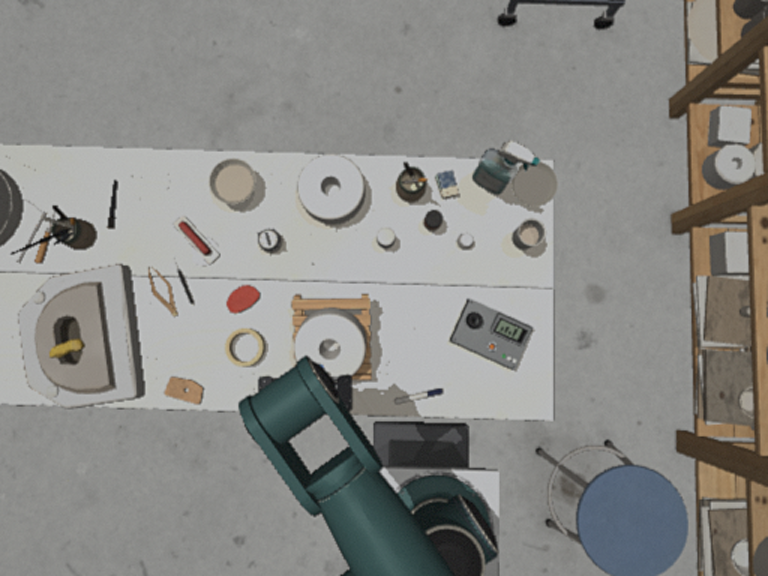

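>>> play_rows --motion '[[[0,0.0001,0,0.0004,0],[0,0,0,0,0],[0,0,0,0,0],[0,0,0,0,0],[0,0,0,0,0]]]'

```text
t: 14.75
tool_pos: [0.366, 0.3044, 0.2439]
ee_rot: [-0.0, 1.0, 0.024, 0.0]
force: [-1.3, 0.1, 3.3]
width: 0.0218
```

```bash
python3 m.py 13; python3 - <<'E'
from h import *
a=load("pics/side0.npz")["image"].astype(int);b=load("pics/side13.npz")["image"].astype(int)
d=(abs(a-b).max(2)>40).astype(np.uint8);d=cv2.morphologyEx(d,cv2.MORPH_OPEN,np.ones((2,2)))
n,l,st,_=cv2.connectedComponentsWithStats(d);print(st[1:][st[1:,4]>12])
E
```

```text
[0.36591959 0.30441732 0.24384758] d 0.1323023104275492 lat [0.00047523 0.00029601 0.00015918] F [-0.59445421  0.09884903  3.11520115] [0.32325187 0.25956896 0.46755092] Fn 3.150030882930642 tq [ 0.02443698  0.14912626 -0.00169778] 15.05
[[ 130   18   12   12   65]
 [ 133   23   56   54 1770]
 [   5   56    7    7   19]
 [ 158   72   21   53  585]
 [ 151   82   18    7   85]
 [  22   84    8    6   32]
 [  22  103    3    6   14]
 [ 153  115   12   11  111]
 [  49  116   79  133 7153]
 [   0  119   39   65 1674]
 [ 166  133   20   37  286]
 [ 176  172    8    7   34]
 [  44  192    5    8   22]
 [  36  201   15   64  166]
 [  23  203    6    6   16]
 [ 144  204   30   48  885]
 [   0  211    6    4   14]
 [   6  212   10    5   31]
 [   4  220    7    7   26]
 [ 229  223   11   31  299]
 [  31  224    4    4   14]
 [  57  259    5    5   14]
 [  36  271    9    6   27]
 [   0  272    9    7   22]
 [   0  275   91   46 1166]
 [  15  277    8    4   24]
 [  24  276    6    4   17]
 [  40  316    6    5   15]
 [   9  318    5    4   14]
 [   0  354   13   30  212]]
```

```bash
python3 -c "
from workcell import r
print(r.finish_job())"
```

```text
the job is handed in; nothing more can be done
None
```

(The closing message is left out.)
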